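Make up a shelf-fixing kit: weigh out the full nut tin, tip it, and clear the catch tray

TASK

Make up the shelf-fixing kit in the blue tote: lift first the orange-flap tin and then the green-flap tin a few centimetres clear of the mat, held level and still for a second each, to feel which is the heavier; then tip the heavier one flap end down over the tote, no further than about 60 degrees, so that its flap swings open and all its nuts slide in, and never tip the empty one. At any time, move every aluminium foot from the machine's catch tray into the tote. Finish with all nuts and feet inside the tote and both tins standing upright on the rubber mat with their flaps shut, and leave the hammer, ratchet, bowl, sanding block and pliers where they are.

Things in the scene. Friction and masses are not known exactly. Their poses are not given: they have to be found in the camera images.
- tote: blue open plastic tote fixed to the bench, 230 (its x) x 200 (its y) x 65 mm high, walls and floor 5 mm thick (a decorative rim band widens the long sides, those parallel to x, by 8 mm); origin at the centre of its underside on the bench, z up
- mat: black rubber mat fixed to the bench, 200 (x) x 250 (y) x 3 mm thick, with two small grey patches where the tins stand; origin at the centre of its underside on the bench
- catcher: fixed grey deburring machine with its yellow-lipped catch tray; origin on the bench under the centre of the tray. Tray 240 (x) x 190 (y) mm, floor 4 mm above the bench, lip only 12 mm above the bench, 4 mm thick. Machine housing 240 mm high, its face 230 mm from the tray's centre toward -y; a chute up to 95 mm high reaches to 135 mm from the tray's centre
- tin_a_center (a point): centre (half-way up) of the white tin with the orange flap and orange stripe: closed box 110 mm long (its x) x 64 mm wide (its y) x 66 mm high, walls 3 mm, about 0.18 kg empty give or take 10 percent; z up when standing. Pick it from above across its width. The whole end facing its -x is a loose flap; no sill at the floor. One tin (which one varies) holds all 3 to 5 nuts, the other is empty; they look alike
- flap_a (a joint): angle of the orange tin's end flap, rad: 0 hanging shut, grows as it swings outward (to 1.7); hinged along the tin's top edge, hangs freely, so that it stays plumb as the tin is tipped flap end down. The tin's steel floor is slick: nuts slide once it is pitched some 20 degrees, and run freely at 45
- tin_b_center (a point): centre (half-way up) of the white tin with the green flap and green stripe: closed box 110 mm long (its x) x 64 mm wide (its y) x 66 mm high, walls 3 mm, about 0.18 kg empty give or take 10 percent; z up when standing. Pick it from above across its width. The whole end facing its -x is a loose flap; no sill at the floor. One tin (which one varies) holds all 3 to 5 nuts, the other is empty; they look alike
- flap_b (a joint): angle of the green tin's end flap, rad: 0 hanging shut, grows as it swings outward (to 1.7); hinged along the tin's top edge, hangs freely, so that it stays plumb as the tin is tipped flap end down. The tin's steel floor is slick: nuts slide once it is pitched some 20 degrees, and run freely at 45
- nut_1_center (a point): centre of a brass hex nut, 24 mm across flats, 13 mm thick, 33 g, hidden in one of the tins at the start; its z is the bore axis
- nut_2_center (a point): centre of a brass hex nut, 24 mm across flats, 13 mm thick, 33 g, hidden in one of the tins at the start; its z is the bore axis; may be absent (None)
- nut_3_center (a point): centre of a brass hex nut, 24 mm across flats, 13 mm thick, 33 g, hidden in one of the tins at the start; its z is the bore axis; may be absent (None)
- nut_4_center (a point): centre of a brass hex nut, 24 mm across flats, 13 mm thick, 33 g, hidden in one of the tins at the start; its z is the bore axis; may be absent (None)
- nut_5_center (a point): centre of a brass hex nut, 24 mm across flats, 13 mm thick, 33 g, hidden in one of the tins at the start; its z is the bore axis; may be absent (None)
- foot_1_center (a point): half-way up (18 mm above its underside) a finished aluminium shelf-post foot, 80 g: square flange 46 x 46 x 8 mm with an upright round boss, 24 mm in diameter, rising to 36 mm above the underside; its z is the boss axis. Grip the boss from any side; four to six of the six are present, absent ones are None
- foot_2_center (a point): half-way up (18 mm above its underside) a finished aluminium shelf-post foot, 80 g: square flange 46 x 46 x 8 mm with an upright round boss, 24 mm in diameter, rising to 36 mm above the underside; its z is the boss axis. Grip the boss from any side; four to six of the six are present, absent ones are None
- foot_3_center (a point): half-way up (18 mm above its underside) a finished aluminium shelf-post foot, 80 g: square flange 46 x 46 x 8 mm with an upright round boss, 24 mm in diameter, rising to 36 mm above the underside; its z is the boss axis. Grip the boss from any side; four to six of the six are present, absent ones are None
- foot_4_center (a point): half-way up (18 mm above its underside) a finished aluminium shelf-post foot, 80 g: square flange 46 x 46 x 8 mm with an upright round boss, 24 mm in diameter, rising to 36 mm above the underside; its z is the boss axis. Grip the boss from any side; four to six of the six are present, absent ones are None
- foot_5_center (a point): half-way up (18 mm above its underside) a finished aluminium shelf-post foot, 80 g: square flange 46 x 46 x 8 mm with an upright round boss, 24 mm in diameter, rising to 36 mm above the underside; its z is the boss axis. Grip the boss from any side; four to six of the six are present, absent ones are None
- foot_6_center (a point): half-way up (18 mm above its underside) a finished aluminium shelf-post foot, 80 g: square flange 46 x 46 x 8 mm with an upright round boss, 24 mm in diameter, rising to 36 mm above the underside; its z is the boss axis. Grip the boss from any side; four to six of the six are present, absent ones are None
- hammer: blue plastic hammer about 260 mm long lying on the bench; bystander, leave alone; origin under its middle part, on the bench
- ratchet: chrome ratchet about 170 mm long; bystander, leave alone; origin under its middle part, on the bench
- bowl: white ceramic bowl of small nuts, 90 mm across, 35 mm high; bystander, leave alone; origin under its middle part, on the bench
- sanding_block: wooden sanding block 110 x 65 x 32 mm; bystander, leave alone; origin under its middle part, on the bench
- pliers: steel locking pliers about 180 mm long; bystander, leave alone; origin under its middle part, on the bench

How it is judged:
On the way, in this order (a step that is already met when the one before it is completed fails the run):
1. the orange-flap tin is lifted level, 30 mm or more off the mat for 0.7 s (height (world z) of tin_a_center above 0.066 m and angle between tin_a_center's own z axis and vertical below 0.35 rad), for 0.7 s.
2. then the green-flap tin is lifted level, 30 mm or more off the mat for 0.7 s (height (world z) of tin_b_center above 0.066 m and angle between tin_b_center's own z axis and vertical below 0.35 rad), for 0.7 s.
3. then a tin is tipped over the tote (centre within 220 mm of the tote's centre) by more than 20 degrees with its flap swung open (((angle between tin_a_center's own z axis and vertical above 0.35 rad and value of joint flap_a above 0.25 rad and horizontal distance between tin_a_center and tote below 0.22 m) or (angle between tin_b_center's own z axis and vertical above 0.35 rad and value of joint flap_b above 0.25 rad and horizontal distance between tin_b_center and tote below 0.22 m))), for 0.1 s.
At the end, for the whole second after the job is handed in: every nut and foot present has its centre inside the tote's walls and below its rim; both tins stand upright (within 0.1 rad) and at rest with their centres over the mat, flaps shut (under 0.15 rad) (x of nut_1_center in the frame of tote between -0.11 and 0.11 m and y of nut_1_center in the frame of tote between -0.095 and 0.095 m and height (world z) of each of nut_1_center, nut_2_center, nut_3_center, nut_4_center, nut_5_center, foot_1_center, foot_2_center, foot_3_center, foot_4_center, foot_5_center, foot_6_center below 0.065 m and x of nut_2_center in the frame of tote between -0.11 and 0.11 m and y of nut_2_center in the frame of tote between -0.095 and 0.095 m and x of nut_3_center in the frame of tote between -0.11 and 0.11 m and y of nut_3_center in the frame of tote between -0.095 and 0.095 m and x of nut_4_center in the frame of tote between -0.11 and 0.11 m and y of nut_4_center in the frame of tote between -0.095 and 0.095 m and x of nut_5_center in the frame of tote between -0.11 and 0.11 m and y of nut_5_center in the frame of tote between -0.095 and 0.095 m and x of foot_1_center in the frame of tote between -0.11 and 0.11 m and y of foot_1_center in the frame of tote between -0.095 and 0.095 m and x of foot_2_center in the frame of tote between -0.11 and 0.11 m and y of foot_2_center in the frame of tote between -0.095 and 0.095 m and x of foot_3_center in the frame of tote between -0.11 and 0.11 m and y of foot_3_center in the frame of tote between -0.095 and 0.095 m and x of foot_4_center in the frame of tote between -0.11 and 0.11 m and y of foot_4_center in the frame of tote between -0.095 and 0.095 m and x of foot_5_center in the frame of tote between -0.11 and 0.11 m and y of foot_5_center in the frame of tote between -0.095 and 0.095 m and x of foot_6_center in the frame of tote between -0.11 and 0.11 m and y of foot_6_center in the frame of tote between -0.095 and 0.095 m and angle between each of tin_a_center, tin_b_center's own z axis and vertical below 0.1 rad and height (world z) of each of tin_a_center, tin_b_center below 0.042 m and value of joint each of flap_a, flap_b below 0.15 rad and linear speed of each of tin_a, tin_b below 0.03 m/s and x of tin_a_center in the frame of mat between -0.1 and 0.1 m and y of tin_a_center in the frame of mat between -0.125 and 0.125 m and x of tin_b_center in the frame of mat between -0.1 and 0.1 m and y of tin_b_center in the frame of mat between -0.125 and 0.125 m); the robot touches nothing.
It fails at once if the empty tin is tipped by more than 30 degrees while the nuts are still in the other ((angle between tin_a_center's own z axis and vertical above 0.52 rad and distance between nut_1_center and tin_b_center below 0.06 m) or (angle between tin_b_center's own z axis and vertical above 0.52 rad and distance between nut_1_center and tin_a_center below 0.06 m)).
It fails at once if a tin is tipped further than 72 degrees (angle between any of tin_a_center, tin_b_center's own z axis and vertical above 1.25 rad).
It fails at once if a bystander (hammer, ratchet, bowl, sanding block, pliers) is moved by more than 30 mm (distance of any of hammer, ratchet, bowl, sanding_block, pliers from where it was at the start of the episode above 0.03 m).
Of nut_2, nut_3, nut_4, nut_5 only 2 to 4 are there at a start; the rules pass over those that are not, and their reading is None.
Of foot_1, foot_2, foot_3, foot_4, foot_5, foot_6 only 4 to 6 are there at a start; the rules pass over those that are not, and their reading is None.
At some moment in a run one of foot_1, foot_2, foot_3, foot_4, foot_5, foot_6 may be knocked a few centimetres aside while the robot is not near it.
It also fails if it takes over 208 s, if anything falls off the work surface, if the arm or the gripper's body presses on something with over 40 N, if the wrist force passes 120 N, or if a joint passes its speed limit or range.

ROBOT

A 6-joint arm with a two-finger parallel gripper is mounted at the origin on the work surface. World frame = base frame: x ahead of the robot, y to its left, z up, the work surface at z = 0. Lengths are in m, angles in rad, forces in N, time in s.
With the tool pointing down it reaches from about 0.3 to 0.775 m from the base axis. Payload 14.6 kg.
Tool frame: the origin (TCP) lies midway between the tips of the shut fingers; the grasp point (between the pads) lies 19 mm behind it; z points along the fingers, y is the line along which they close (so a half turn about z gives the same grasp; the last joint's range is limited). The gripper opens to 94 mm and grips with 3 to 60 N. Pads are 16 mm wide; open, the fingers measure 119 mm over their backs; the gripper's body (75 mm by 177 mm) begins 78 mm behind the grasp point.
Start: joints at [-1.291, 0.3, 1.521, -0, 1.321, -0.067], TCP at [0.187, -0.517, 0.205] pointing down, gripper open.
Joint ranges: [-3.03, 3.03], [-0.79, 2.21], [0.23, 2.52], [-1.04, 4.18], [0, 3.07], [-2.55, 2.55]. Speed limits (rad/s): [2.22, 2.22, 2.57, 3.14, 3.14, 3.14].

INTERFACE

Orientations are given as [roll, pitch, yaw] about the fixed x, y, z axes, in that order (R = Rz(yaw) Ry(pitch) Rx(roll)).
In Python, from station import telemetry, optics, ctrl gives the robot as it stands.
- The arm moves only by the tool carry_out, never from a script. Its argument "plan" is a list that holds one entry, the list of rows, each a list of 7 numbers: the shift along the tool's x, y, z in mm, then the turn, a rotation vector about the tool's x, y, z in rad, then the finger opening in mm, from 0 to 94. A call has 1 to 20 rows; each row shifts and turns the commanded pose from where the row before left it, along the tool's axes as they then stand; what a row does not reach is not made up. A row lasts 1/12 s, in which the tool goes at most 41.7 mm and 7.16 degrees, less where a joint would pass 70% of its speed; a pose out of reach is approached as far as the arm can. A call with a gripper value outside its range is refused whole. The fingers move at their own pace and stop on an object; "squeeze" is the grip in N (left out, the last holds). Time passes only in rows, so rows that do not move let the fingers close. It gives the time, the measured TCP pose, the force, the opening and the grip force at its end, in the units of the state.
- telemetry.get_obs(): the state, without advancing time (a new reading comes with each control period).
- optics.camera(name): name is "side" or "top" or "wrist"; returns a dict with "pixels" (400x640x3 uint8, red, green, blue), "intrinsics" (3x3 intrinsics, pixels), "origin" and "rotation" of the camera in the world. Camera axes: x right, y down, z forward; pixel columns grow to the right and rows downward; lengths in m; the calibration is good to about 2 mm. A picture is of the moment at which its call begins. There is no depth.
- ctrl.hand_in(): hands the job in; it is judged then, once.
The state is a dict: "time_s": time; "qpos": joint angles; "joint_vel": joint speeds; "tau": joint torques, N m; "ee_pos": TCP position; "eef_rot": TCP orientation; "force": force on the tool from outside, world axes, zero at the start; "moment": the same for the moment, N m; "grip_width": finger opening in m; "grip_force": force on a finger pad.
Only numpy, scipy, OpenCV 4.12 (cv2) and the standard library are available. Lean on these libraries where they do the work, as an engineer would, in place of code of your own. Each camera call takes 0.05 s, during which the arm holds its last target. There are 200 camera calls.

## Working session

There is one attempt and no reset: what is moved stays moved. The work goes in short steps, Python scripts to look and compute and a tool call to move; the robot and the scene stay as the last step left them, time stands still between calls to the robot, and variables do not carry over. Pictures are saved under pics/ and viewed, at most 14 in all, crops included, and the job is handed in when it is done.

Besides the shell and the picture viewer there is one more tool, called after ">>>" in YAML: its name, and indented under it one key for each argument. carry_out: Moves the arm, as the interface text tells. Its arguments: {"type":"object","properties":{"plan":{"type":"array","items":{"type":"array","items":{"type":"array","items":{"type":"number"}}}},"squeeze":{"type":"number"}},"required":["plan"]}

```bash
mkdir -p pics; cat > h.py <<'E'
import numpy as np, cv2
from station import telemetry, optics, ctrl
def shot(n,f):
    c=optics.camera(n); cv2.imwrite('pics/'+f,c['pixels'][:,:,::-1]); np.savez('pics/'+f+'.npz',**{k:np.array(c[k]) for k in c}); return c
def ray(c,u,v,z):
    d=c['rotation']@np.linalg.inv(c['intrinsics'])@np.array([u,v,1.]); o=np.array(c['origin']); return o+d*(z-o[2])/d[2]
def load(f): return dict(np.load('pics/'+f+'.npz'))
E
python3 - <<'E'
from h import *
for n in('top','side'):
    c=shot(n,n+'1.png'); print(n,np.round(c['origin'],3),np.round(c['rotation'],3).tolist(),np.round(c['intrinsics'],1).tolist())
print(telemetry.get_obs())
E
```

```text
top [0.352 0.054 1.12 ] [-2.918, -0.002, -1.692] [[422.2, 0.0, 318.4], [0.0, 422.2, 197.4], [0.0, 0.0, 1.0]]
side [0.422 1.024 1.274] [-2.442, 0.008, -2.995] [[491.8, 0.0, 318.7], [0.0, 491.8, 197.8], [0.0, 0.0, 1.0]]
{'time_s': 0.1, 'qpos': array([-1.29060283e+00,  3.00437399e-01,  1.52151775e+00,  2.54729671e-05,
        1.32069127e+00, -6.65833719e-02]), 'joint_vel': array([-0.00141817, -0.00339871, -0.00148365, -0.00102068, -0.00099586,
        0.00205583]), 'tau': array([ 1.55368649e-03, -5.32644546e+01, -3.53283584e+01,  7.09601166e-02,
        2.34927284e-02, -5.25395910e-05]), 'ee_pos': array([ 0.18687508, -0.51703119,  0.2049316 ]), 'eef_rot': array([-3.14054286e+00, -9.47308038e-05,  3.46770503e-01]), 'force': array([ 0.07448219,  0.13613699, -0.62475821]), 'moment': array([-0.00470894, -0.04794024, -0.01574085]), 'grip_force': 0.0, 'grip_width': 0.09428579347527152}
```

View pics/top1.png

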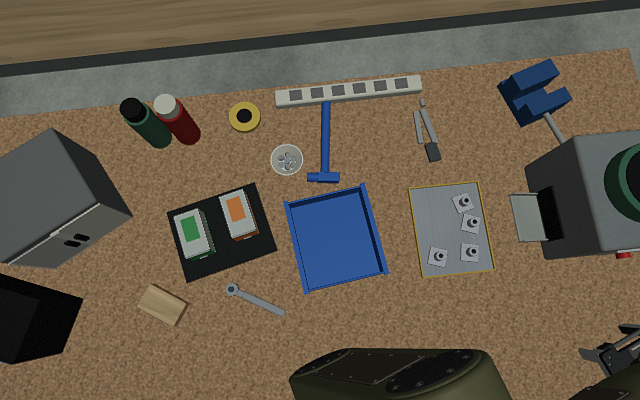

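View pics/side1.png

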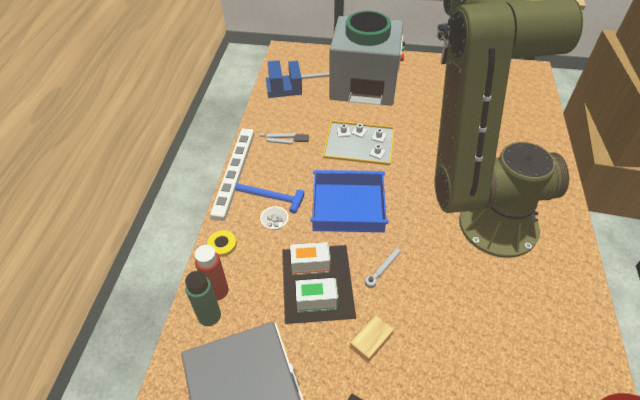

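The top view shows the tote around (336,238) and four feet at (463,202), (471,223), (470,252) and (439,257). The orange tin is at (238,214), the green at (192,233). The side view agrees. Next come the masks and a close crop of the tins to find which end carries the flap.

```bash
cat >> h.py <<'E'
from scipy.spatial.transform import Rotation as Ro
_r=ray
def ray(c,u,v,z):
    c=dict(c); r=np.array(c['rotation']); c['rotation']=Ro.from_euler('xyz',r).as_matrix() if r.shape==(3,) else r
    return _r(c,u,v,z)
def blobs(c,mask,z,amin=30,roi=None):
    m=mask.astype(np.uint8)
    if roi: k=np.zeros_like(m); k[roi[1]:roi[3],roi[0]:roi[2]]=1; m&=k
    out=[]
    for q in cv2.findContours(m,cv2.RETR_EXTERNAL,cv2.CHAIN_APPROX_NONE)[0]:
        if cv2.contourArea(q)<amin: continue
        P=np.array([ray(c,*p,z)[:2] for p in q[:,0]],np.float32)*1000
        r=cv2.minAreaRect(P); b=cv2.boxPoints(r); e=b[1]-b[0],b[2]-b[1]; l=max(e,key=np.linalg.norm)
        out.append((q[:,0].mean(0).round(),np.round(r[0]).tolist(),np.round(sorted(r[1])).tolist(),round(float(np.degrees(np.arctan2(l[1],l[0]))%180),1)))
    return out
E
python3 - <<'E'
from h import *
c=load('top1.png'); p=c['pixels']; H=cv2.cvtColor(p,cv2.COLOR_RGB2HSV); h,s,v=[H[:,:,i].astype(int) for i in range(3)]
def pr(n,L):
    for q in L: print(n,*q)
pr('tote',blobs(c,(h>100)&(h<125)&(s>120),.065,800,(270,170,400,300)))
pr('mat',blobs(c,(v<70),.003,800,(150,170,290,300)))
white=(v>150)&(s<60)
for n,roi in(('orange',(214,180,265,250)),('green',(165,200,216,268))):
    col=((h<20)|((h>45)&(h<80)))&(s>130)&(v>110)
    pr(n+'_patch',blobs(c,col,.069,15,roi)); pr(n+'_white',blobs(c,white,.069,100,roi))
pr('tray',blobs(c,(h>20)&(h<32)&(s>120)&(v>100),.012,30,(400,170,505,290)))
pr('feet',blobs(c,(v>165)&(s<40),.008,15,(412,182,492,275)))
s_=load('side1.png')['pixels']
a=cv2.resize(p[170:300,150:290],None,fx=4,fy=4); b=cv2.resize(s_[220:330,270:370],None,fx=4,fy=4)
im=np.zeros((520,1000,3),np.uint8); im[:520,:560]=a; im[:440,560:960]=b
d=cv2.resize(p[170:290,400:505],None,fx=4,fy=4); 
cv2.imwrite('pics/crop1.png',cv2.resize(im,None,fx=.8,fy=.8)[:,:,::-1]); cv2.imwrite('pics/crop2.png',d[:,:,::-1])
E
```

```text
tote [335. 238.] [485.0, -6.0] [215.0, 238.0] 6.6
mat [221. 232.] [545.0, 289.0] [200.0, 250.0] 102.9
orange_patch [236. 209.] [585.0, 235.0] [34.0, 58.0] 13.6
orange_white [237. 212.] [575.0, 233.0] [62.0, 108.0] 13.0
green_patch [190. 228.] [549.0, 353.0] [34.0, 57.0] 12.9
green_white [191. 233.] [539.0, 350.0] [63.0, 108.0] 12.9
tray [451. 229.] [477.0, -318.0] [195.0, 244.0] 179.1
```

View pics/crop1.png

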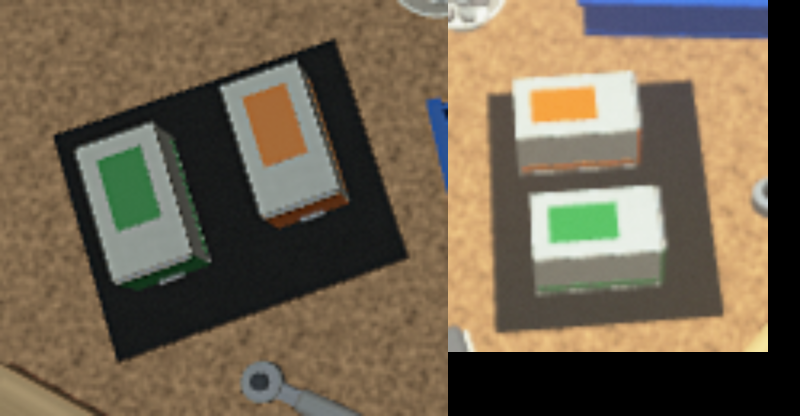

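View pics/crop2.png

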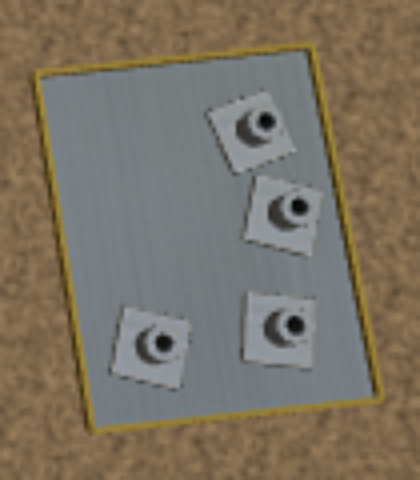

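The crops show both flaps at the end facing the robot (crop px (305,215) and (160,275)), so each tin's x points away from the robot at a yaw of about 13°. Four feet have their boss holes at crop px (266,122), (299,207), (295,325) and (163,343). I'll move over the orange tin first.

>>> carry_out:
  plan:
    - [[0, 0, 0, 0, 0, 0.12, 94], [25, -29, 0, 0, 0, 0, 94], [25, -29, 0, 0, 0, 0, 94], [25, -29, 0, 0, 0, 0, 94], [25, -29, 0, 0, 0, 0, 94], [25, -29, 0, 0, 0, 0, 94], [25, -29, 0, 0, 0, 0, 94], [25, -29, 0, 0, 0, 0, 94], [25, -29, 0, 0, 0, 0, 94], [25, -29, 0, 0, 0, 0, 94], [25, -29, 0, 0, 0, 0, 94], [25, -29, 0, 0, 0, 0, 94], [25, -29, 0, 0, 0, 0, 94], [25, -29, 0, 0, 0, 0, 94], [25, -29, 0, 0, 0, 0, 94], [25, -29, 0, 0, 0, 0, 94], [25, -29, 0, 0, 0, 0, 94], [25, -29, 0, 0, 0, 0, 94], [25, -29, 0, 0, 0, 0, 94], [0, 0, 0, 0, 0, 0, 94]]
  squeeze: 40

```text
time_s: 1.77
ee_pos: [0.5094, 0.0972, 0.2047]
eef_rot: [-3.141, 0.0, 0.231]
force: [-0.1, -0.0, -0.4]
grip_width: 0.0939
grip_force: 0.0
```

```bash
cat >> h.py <<'E'
def go(x,y,z,yaw,tilt=0.,yawtilt=0.):
    o=telemetry.get_obs(); R=Ro.from_euler('xyz',o['eef_rot']); T=Ro.from_euler('xyz',[np.pi,0,yaw])
    T=Ro.from_rotvec([np.sin(yawtilt)*tilt,-np.cos(yawtilt)*tilt,0])*T if tilt else T
    d=R.inv().apply(np.array([x,y,z])-o['ee_pos'])*1000; print('go mm',d.round(1),'rot',(R.inv()*T).as_rotvec().round(3))
def st():
    o=telemetry.get_obs(); print(round(o['time_s'],2),o['ee_pos'].round(4),o['eef_rot'].round(3),'F',np.round(o['force'],2),'M',np.round(o['moment'],2),'q',o['qpos'].round(2),o['grip_width'].round(4),round(o['grip_force'],1))
E
python3 - <<'E'
from h import *
st(); go(.575,.233,.2,.227)
c=load('top1.png')
for u,v in((466.5,200.5),(474.75,221.75),(473.75,251.25),(440.75,255.75)): print('foot',ray(c,u,v,.040).round(3))
w=shot('wrist','wrist1.png')
E
```

```text
Traceback (most recent call last):
  File "h.py", line 28, in st
    o=telemetry.get_obs(); print(round(o['time_s'],2),o['ee_pos'].round(4),o['eef_rot'].round(3),'F',np.round(o['force'],2),'M',np.round(o['moment'],2),'q',o['qpos'].round(2),o['grip_width'].round(4),round(o['grip_force'],1))
                                                                                                                                                                               ^^^^^^^^^^^^^^^^^^^^^
AttributeError: 'float' object has no attribute 'round'
```

>>> carry_out:
  plan:
    - [[24, -29, 0, 0, 0, 0, 94], [24, -29, 0, 0, 0, 0, 94], [24, -29, 0, 0, 0, 0, 94], [23, -30, 0, 0, 0, 0, 94], [0, 0, 30, 0, 0, 0, 94], [0, 0, 30, 0, 0, 0, 94], [0, 0, 0, 0, 0, 0, 94]]

```text
time_s: 2.35
ee_pos: [0.5718, 0.2274, 0.1392]
eef_rot: [3.141, 0.01, 0.228]
force: [-0.1, -0.3, -0.6]
grip_width: 0.0941
grip_force: 0.0
```

```bash
sed -i "s/o\['grip_width'\].round(4)/round(o['grip_width'],4)/" h.py
python3 - <<'E'
from h import *
st(); go(.575,.233,.017,.227)
c=load('top1.png')
for u,v in((466.5,200.5),(474.75,221.75),(473.75,251.25),(440.75,255.75)): print('foot',ray(c,u,v,.040).round(3))
w=shot('wrist','wrist1.png')
E
```

```text
2.35 [0.5718 0.2274 0.1392] [3.141 0.01  0.228] F [-0.13 -0.28 -0.64] M [-0.08  0.04 -0.03] q [ 0.32  0.51  1.39 -0.    1.25  1.66] 0.0941 0.0
go mm [  5.5  -4.8 122.1] rot [0.001 0.01  0.001]
foot [ 0.54  -0.363  0.04 ]
foot [ 0.482 -0.373  0.04 ]
foot [ 0.408 -0.355  0.04 ]
foot [ 0.407 -0.269  0.04 ]
```

View pics/wrist1.png

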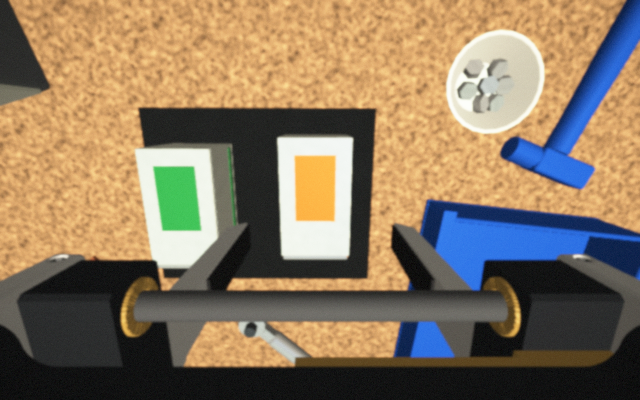

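The wrist view shows the orange tin square between the open fingers (around (315,200)), with the flap end nearest the arm. Now descend, grip and lift.

>>> carry_out:
  plan:
    - [[5, -5, 20, 0, 0.01, 0, 94], [0, 0, 30, 0, 0, 0, 94], [0, 0, 30, 0, 0, 0, 94], [0, 0, 25, 0, 0, 0, 94], [0, 0, 13, 0, 0, 0, 94], [0, 0, 0, 0, 0, 0, 94], [0, 0, 0, 0, 0, 0, 50], [0, 0, 0, 0, 0, 0, 50], [0, 0, 0, 0, 0, 0, 50], [0, 0, 0, 0, 0, 0, 50], [0, 0, 0, 0, 0, 0, 50], [0, 0, 0, 0, 0, 0, 50], [0, 0, 0, 0, 0, 0, 50], [0, 0, 0, 0, 0, 0, 50]]
  squeeze: 40

```text
time_s: 3.57
ee_pos: [0.5794, 0.2343, 0.0284]
eef_rot: [-3.142, -0.011, 0.227]
force: [-2.0, -0.8, 6.7]
grip_width: 0.0638
grip_force: 40.0
```

>>> carry_out:
  plan:
    - [[0, 0, -10, 0, 0, 0, 50], [0, 0, -20, 0, 0, 0, 50], [0, 0, -20, 0, 0, 0, 50], [0, 0, -15, 0, 0, 0, 50], [0, 0, -5, 0, 0, 0, 50], [0, 0, 0, 0, 0, 0, 50], [0, 0, 0, 0, 0, 0, 50], [0, 0, 0, 0, 0, 0, 50], [0, 0, 0, 0, 0, 0, 50], [0, 0, 0, 0, 0, 0, 50], [0, 0, 0, 0, 0, 0, 50], [0, 0, 0, 0, 0, 0, 50], [0, 0, 0, 0, 0, 0, 50], [0, 0, 0, 0, 0, 0, 50], [0, 0, 0, 0, 0, 0, 50], [0, 0, 0, 0, 0, 0, 50], [0, 0, 0, 0, 0, 0, 50], [0, 0, 0, 0, 0, 0, 50], [0, 0, 0, 0, 0, 0, 50], [0, 0, 0, 0, 0, 0, 50]]

```text
time_s: 5.23
ee_pos: [0.5783, 0.234, 0.0975]
eef_rot: [-3.142, -0.01, 0.227]
force: [0.0, 0.4, -1.6]
grip_width: 0.0638
grip_force: 40.0
```

```bash
python3 - <<'E'
from h import *
st(); c=shot('side','side2.png')
cv2.imwrite('pics/side2c.png',cv2.resize(c['pixels'][150:350,200:440],None,fx=2.5,fy=2.5)[:,:,::-1])
E
```

```text
5.23 [0.5783 0.234  0.0975] [-3.142 -0.01   0.227] F [ 0.05  0.4  -1.64] M [0.02 0.02 0.05] q [ 0.33  0.56  1.42 -0.    1.16  1.67] 0.0638 40.0
```

View pics/side2c.png

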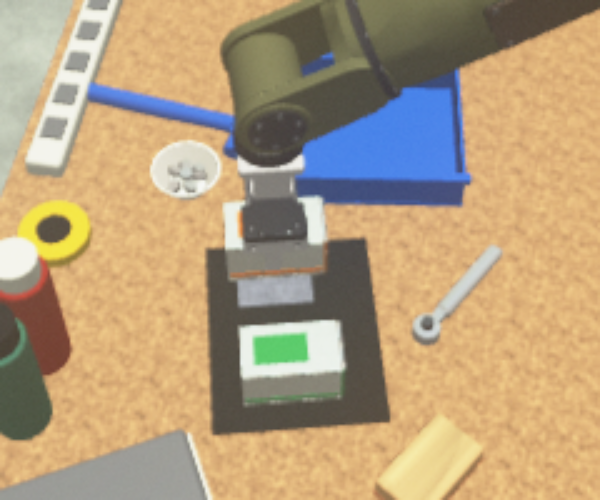

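Orange is held level, clear of the mat, at roughly 1 N net. Setting it down.

>>> carry_out:
  plan:
    - [[0, 0, 20, 0, 0, 0, 50], [0, 0, 20, 0, 0, 0, 50], [0, 0, 15, 0, 0, 0, 50], [0, 0, 8, 0, 0, 0, 50], [0, 0, 4, 0, 0, 0, 50], [0, 0, 2, 0, 0, 0, 50], [0, 0, 0, 0, 0, 0, 50], [0, 0, 0, 0, 0, 0, 50], [0, 0, 0, 0, 0, 0, 94], [0, 0, 0, 0, 0, 0, 94], [0, 0, 0, 0, 0, 0, 94], [0, 0, 0, 0, 0, 0, 94], [0, 0, 0, 0, 0, 0, 94], [0, 0, -20, 0, 0, 0, 94], [0, 0, -30, 0, 0, 0, 94], [0, 0, -30, 0, 0, 0, 94], [0, 0, -30, 0, 0, 0, 94], [0, 0, 0, 0, 0, 0, 94], [0, 0, 0, 0, 0, 0, 94]]

```text
time_s: 6.87
ee_pos: [0.5785, 0.2341, 0.1401]
eef_rot: [-3.141, -0.013, 0.227]
force: [0.8, -0.4, 0.1]
grip_width: 0.0942
grip_force: 0.0
```

```bash
python3 - <<'E'
from h import *
st(); go(.539,.350,.028,.227)
E
```

```text
6.87 [0.5785 0.2341 0.1401] [-3.141 -0.013  0.227] F [ 0.83 -0.43  0.11] M [ 0.03  0.01 -0.01] q [ 0.33  0.51  1.38 -0.    1.24  1.67] 0.0942 0.0
go mm [ -13.9 -121.8  112. ] rot [-0.    -0.013 -0.   ]
```

>>> carry_out:
  plan:
    - [[-4, -30, 0, 0, -0.012, 0, 94], [-4, -30, 0, 0, 0, 0, 94], [-3, -31, 0, 0, 0, 0, 94], [-3, -31, 0, 0, 0, 0, 94], [0, 0, 0, 0, 0, 0, 94], [0, 0, 30, 0, 0, 0, 94], [0, 0, 30, 0, 0, 0, 94], [0, 0, 30, 0, 0, 0, 94], [0, 0, 15, 0, 0, 0, 94], [0, 0, 7, 0, 0, 0, 94], [0, 0, 0, 0, 0, 0, 94], [0, 0, 0, 0, 0, 0, 50], [0, 0, 0, 0, 0, 0, 50], [0, 0, 0, 0, 0, 0, 50], [0, 0, 0, 0, 0, 0, 50], [0, 0, 0, 0, 0, 0, 50], [0, 0, 0, 0, 0, 0, 50], [0, 0, 0, 0, 0, 0, 50], [0, 0, 0, 0, 0, 0, 50]]

```text
time_s: 8.45
ee_pos: [0.5369, 0.3498, 0.0272]
eef_rot: [-3.141, 0.001, 0.227]
force: [-1.6, -1.0, 6.3]
grip_width: 0.0638
grip_force: 40.0
```

>>> carry_out:
  plan:
    - [[0, 0, -10, 0, 0, 0, 50], [0, 0, -20, 0, 0, 0, 50], [0, 0, -20, 0, 0, 0, 50], [0, 0, -15, 0, 0, 0, 50], [0, 0, -5, 0, 0, 0, 50], [0, 0, 0, 0, 0, 0, 50], [0, 0, 0, 0, 0, 0, 50], [0, 0, 0, 0, 0, 0, 50], [0, 0, 0, 0, 0, 0, 50], [0, 0, 0, 0, 0, 0, 50], [0, 0, 0, 0, 0, 0, 50], [0, 0, 0, 0, 0, 0, 50], [0, 0, 0, 0, 0, 0, 50], [0, 0, 0, 0, 0, 0, 50], [0, 0, 0, 0, 0, 0, 50], [0, 0, 0, 0, 0, 0, 50], [0, 0, 0, 0, 0, 0, 50], [0, 0, 0, 0, 0, 0, 50], [0, 0, 0, 0, 0, 0, 50], [0, 0, 0, 0, 0, 0, 50]]

```text
time_s: 10.12
ee_pos: [0.5367, 0.3496, 0.0964]
eef_rot: [-3.142, 0.002, 0.227]
force: [0.4, -0.2, -2.9]
grip_width: 0.0637
grip_force: 40.0
```

```bash
python3 - <<'E'
from h import *
F=[]
for i in range(3):
    optics.camera('side'); F.append(telemetry.get_obs()['force'][2])
print(F); st()
E
```

```text
[np.float64(-2.538249214049806), np.float64(-3.1220693736204166), np.float64(-3.109169687430552)]
10.27 [0.5368 0.3496 0.0964] [3.142e+00 2.000e-03 2.270e-01] F [ 0.5   0.05 -3.11] M [-0.05 -0.05  0.06] q [0.52 0.6  1.35 0.   1.19 1.86] 0.0639 40.0
```

Orange reads about 1.6 N held and green about 2.9 N, so green has the nuts (expected empty about 1.8 N, full at least 2.6 N). I'll carry green over the tote.

>>> carry_out:
  plan:
    - [[0, 0, -15, 0, 0, 0, 50], [0, 0, -30, 0, 0, 0, 50], [0, 0, -30, 0, 0, 0, 50], [0, 0, -25, 0, 0, 0, 50], [0, 0, -10, 0, 0, 0, 50], [-2, 8, 0, 0, 0, 0, 50], [-4, 16, 0, 0, 0, 0, 50], [-5, 22, 0, 0, 0, 0, 50], [-6, 25, 0, 0, 0, 0, 50], [-6, 25, 0, 0, 0, 0, 50], [-6, 25, 0, 0, 0, 0, 50], [-6, 25, 0, 0, 0, 0, 50], [-6, 25, 0, 0, 0, 0, 50], [-6, 25, 0, 0, 0, 0, 50], [-6, 25, 0, 0, 0, 0, 50], [-6, 25, 0, 0, 0, 0, 50], [-6, 25, 0, 0, 0, 0, 50], [-5, 20, 0, 0, 0, 0, 50], [-3, 12, 0, 0, 0, 0, 50], [0, 0, 0, 0, 0, 0, 50]]
  squeeze: 55

```text
time_s: 11.93
ee_pos: [0.5333, 0.0359, 0.2051]
eef_rot: [-3.141, 0.004, 0.224]
force: [-0.1, -0.0, -3.2]
grip_width: 0.0638
grip_force: 55.0
```

```bash
python3 - <<'E'
from h import *
st(); go(.535,-.002,.142,.1)
E
```

```text
11.93 [0.5333 0.0359 0.2051] [-3.141  0.004  0.224] F [-0.05 -0.04 -3.2 ] M [-0.01 -0.02  0.  ] q [-0.    0.27  1.56 -0.    1.32  1.35] 0.0638 55.0
go mm [-6.5 37.3 63.1] rot [0.    0.004 0.124]
```

>>> carry_out:
  plan:
    - [[-1, 8, 8, 0, 0, 0.03, 50], [-2, 12, 16, 0, 0, 0.04, 50], [-2, 12, 16, 0, 0, 0.04, 50], [-1, 5, 14, 0, 0, 0.014, 50], [0, 0, 8, 0, 0, 0, 50], [0, 0, 0, 0, 0, 0, 50], [0, 0, 0, 0, 0.03, 0, 50], [0, 0, 0, 0, 0.06, 0, 50], [0, 0, 0, 0, 0.06, 0, 50], [0, 0, 0, 0, 0.06, 0, 50], [0, 0, 0, 0, 0.06, 0, 50], [0, 0, 0, 0, 0.06, 0, 50], [0, 0, 0, 0, 0.06, 0, 50], [0, 0, 0, 0, 0.06, 0, 50], [0, 0, 0, 0, 0, 0, 50], [0, 0, 0, 0, 0, 0, 50]]

```text
time_s: 13.27
ee_pos: [0.5345, 0.0011, 0.1451]
eef_rot: [3.142, -0.447, 0.104]
force: [-0.0, -0.4, -3.2]
grip_width: 0.0637
grip_force: 55.0
```

```bash
python3 - <<'E'
from h import *
st(); c=shot('side','side3.png')
cv2.imwrite('pics/side3c.png',cv2.resize(c['pixels'][100:300,240:480],None,fx=2.5,fy=2.5)[:,:,::-1])
E
```

```text
13.27 [0.5345 0.0011 0.1451] [ 3.142 -0.447  0.104] F [-0.03 -0.37 -3.2 ] M [-0.04  0.34  0.  ] q [-0.11  0.11  1.97  0.16  0.63  1.25] 0.0637 55.0
```

View pics/side3c.png

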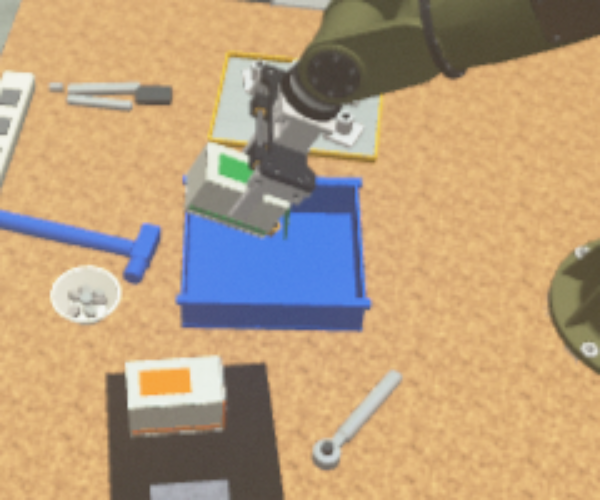

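The side view shows the tin pitched about 25° with its flap hanging plumb over the tote at crop (287,222) and a nut at the mouth. q5 is getting low, so I'll shift outward a little while tipping further.

>>> carry_out:
  plan:
    - [[6, 0, 0, 0, 0, 0, 50], [8, 0, 0, 0, 0.02, 0, 50], [8, 0, 0, 0, 0.05, 0, 50], [8, 0, 0, 0, 0.05, 0, 50], [0, 0, 0, 0, 0.05, 0, 50], [0, 0, 0, 0, 0.05, 0, 50], [0, 0, 0, 0, 0.05, 0, 50], [0, 0, 0, 0, 0.05, 0, 50], [0, 0, 0, 0, 0, 0, 50], [0, 0, 0, 0, 0, 0, 50], [0, 0, 0, 0, 0, 0, 50]]

```text
time_s: 14.23
ee_pos: [0.5618, 0.0033, 0.1588]
eef_rot: [3.141, -0.767, 0.103]
force: [0.3, 1.2, -2.5]
grip_width: 0.0636
grip_force: 55.0
```

```bash
python3 - <<'E'
from h import *
st()
E
```

```text
14.23 [0.5618 0.0033 0.1588] [ 3.141 -0.767  0.103] F [ 0.27  1.17 -2.47] M [-0.04  0.45 -0.03] q [-0.14  0.07  2.11  0.69  0.27  0.72] 0.0636 55.0
```

>>> carry_out:
  plan:
    - [[6, 0, 2, 0, 0.02, 0, 50], [6, 0, 4, 0, 0.03, 0, 50], [6, 0, 4, 0, 0.03, 0, 50], [0, 0, 2, 0, 0.03, 0, 50], [0, 0, 0, 0, 0, 0, 50], [0, 0, 0, 0, 0, 0, 50], [0, 0, 0, 0, 0, 0, 50], [0, 0, 0, 0, 0, 0, 50], [0, 0, 0, 0, 0, 0, 50], [0, 0, 0, 0, 0, 0, 50], [0, 0, 0, 0, 0, 0, 50], [0, 0, 0, 0, 0, 0, 50]]

```text
time_s: 15.23
ee_pos: [0.5819, 0.0058, 0.1632]
eef_rot: [-3.141, -0.87, 0.103]
force: [0.1, 0.7, -1.3]
grip_width: 0.0636
grip_force: 55.0
```

```bash
python3 - <<'E'
from h import *
F=[]
for i in range(3):
    c=shot('side','side4.png'); F.append(telemetry.get_obs()['force'][2])
print(np.round(F,2)); st(); d=shot('top','top4.png')
a=cv2.resize(c['pixels'][130:280,280:420],None,fx=2.8,fy=2.8); b=cv2.resize(d['pixels'][160:310,270:410],None,fx=2.8,fy=2.8)
cv2.imwrite('pics/s4c.png',np.hstack([a,b])[:,:,::-1])
E
```

```text
[-1.78 -2.06 -2.06]
15.38 [0.5819 0.0058 0.1631] [-3.141 -0.87   0.103] F [ 0.08  0.17 -2.06] M [-0.06  0.59  0.02] q [-0.14  0.11  2.12  1.26  0.19  0.16] 0.0639 55.0
```

View pics/s4c.png

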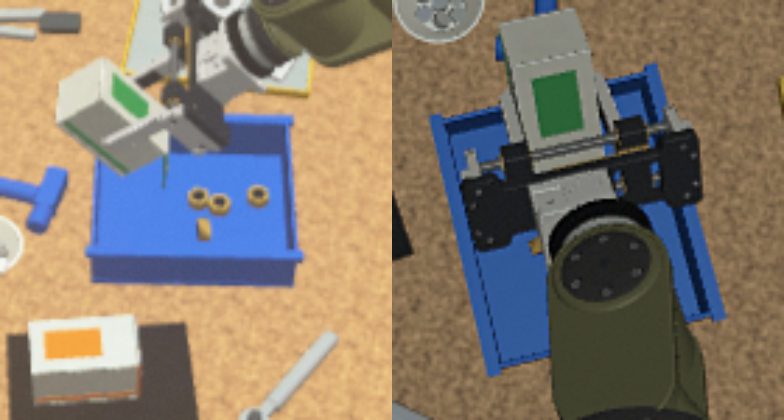

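The tote now holds four nuts (crop (198,195), (220,203), (258,194), (203,229)). The weight dropped about 1.3 N, which is four nuts, so the tin is empty. Levelling it back.

>>> carry_out:
  plan:
    - [[-6, 0, -4, 0, -0.03, 0, 50], [-6, 0, -4, 0, -0.03, 0, 50], [-6, 0, -4, 0, -0.04, 0, 50], [0, 0, -2, 0, -0.05, 0, 50], [-8, 0, 0, 0, -0.05, 0, 50], [-8, 0, 0, 0, -0.06, 0, 50], [-8, 0, 0, 0, -0.06, 0, 50], [-6, 0, 0, 0, -0.06, 0, 50], [0, 0, 0, 0, -0.06, 0, 50], [0, 0, 0, 0, -0.06, 0, 50], [0, 0, 0, 0, -0.06, 0, 50], [0, 0, 0, 0, -0.06, 0, 50], [0, 0, -5, 0, -0.06, 0, 50], [0, 0, -10, 0, -0.06, 0, 50], [0, 0, -15, 0, -0.06, 0, 50], [0, 0, -20, 0, -0.05, 0, 50], [0, 0, -20, 0, -0.02, 0, 50], [0, 0, -10, 0, 0, 0, 50], [0, 0, 0, 0, 0, 0, 50], [0, 0, 0, 0, 0, 0, 50]]

```text
time_s: 17.1
ee_pos: [0.5293, 0.0005, 0.22]
eef_rot: [-3.14, -0.007, 0.105]
force: [-0.6, -0.6, -2.0]
grip_width: 0.0638
grip_force: 55.0
```

```bash
python3 - <<'E'
from h import *
st(); go(.537,.350,.215,.227)
E
```

```text
17.1 [5.293e-01 5.000e-04 2.200e-01] [-3.14  -0.007  0.105] F [-0.61 -0.62 -2.01] M [ 0.04  0.   -0.03] q [-0.07  0.24  1.56  0.    1.33  1.4 ] 0.0638 55.0
go mm [  44.2 -346.7    5.8] rot [-0.001 -0.007 -0.122]
```

>>> carry_out:
  plan:
    - [[1, -10, 0, 0, -0.007, 0, 50], [2, -20, 0, 0, 0, 0, 50], [3, -25, 0, 0, 0, 0, 50], [3, -25, 0, 0, 0, 0, 50], [3, -25, 0, 0, 0, 0, 50], [3, -25, 0, 0, 0, 0, 50], [3, -25, 0, 0, 0, 0, 50], [3, -25, 0, 0, 0, 0, 50], [3, -25, 0, 0, 0, 0, 50], [3, -25, 0, 0, 0, 0, 50], [4, -25, 0, 0, 0, 0, 50], [4, -25, 0, 0, 0, 0, 50], [4, -25, 0, 0, 0, 0, 50], [3, -25, 0, 0, 0, 0, 50], [2, -15, 0, 0, 0, -0.04, 50], [0, 0, 0, 0, 0, -0.06, 50], [0, 0, 0, 0, 0, -0.022, 50], [0, 0, 0, 0, 0, 0, 50], [0, 0, 0, 0, 0, 0, 50]]

```text
time_s: 18.68
ee_pos: [0.5368, 0.3481, 0.2205]
eef_rot: [-3.14, 0.002, 0.225]
force: [0.2, -0.8, -2.1]
grip_width: 0.064
grip_force: 55.0
```

```bash
python3 - <<'E'
from h import *
st(); go(.537,.350,.0275,.227)
E
```

```text
18.68 [0.5368 0.3481 0.2205] [-3.14e+00  2.00e-03  2.25e-01] F [ 0.24 -0.84 -2.15] M [ 0.01  0.07 -0.05] q [0.52 0.5  1.22 0.   1.43 1.86] 0.064 55.0
go mm [  0.9  -1.6 193. ] rot [-0.001  0.002 -0.002]
```

>>> carry_out:
  plan:
    - [[1, -2, 15, 0, 0, 0, 50], [0, 0, 25, 0, 0, 0, 50], [0, 0, 30, 0, 0, 0, 50], [0, 0, 30, 0, 0, 0, 50], [0, 0, 30, 0, 0, 0, 50], [0, 0, 25, 0, 0, 0, 50], [0, 0, 15, 0, 0, 0, 50], [0, 0, 10, 0, 0, 0, 50], [0, 0, 0, 0, 0, 0, 50], [0, 0, 3, 0, 0, 0, 50], [0, 0, 3, 0, 0, 0, 50], [0, 0, 3, 0, 0, 0, 50], [0, 0, 2, 0, 0, 0, 50], [0, 0, 0, 0, 0, 0, 50], [0, 0, 0, 0, 0, 0, 50]]

```text
time_s: 19.93
ee_pos: [0.5375, 0.3507, 0.0302]
eef_rot: [-3.14, 0.001, 0.227]
force: [0.7, 0.6, -1.3]
grip_width: 0.0637
grip_force: 55.0
```

>>> carry_out:
  plan:
    - [[0, 0, 2, 0, 0, 0, 50], [0, 0, 1, 0, 0, 0, 50], [0, 0, 0, 0, 0, 0, 50], [0, 0, 0, 0, 0, 0, 50], [0, 0, 0, 0, 0, 0, 94], [0, 0, 0, 0, 0, 0, 94], [0, 0, 0, 0, 0, 0, 94], [0, 0, 0, 0, 0, 0, 94], [0, 0, 0, 0, 0, 0, 94], [0, 0, 0, 0, 0, 0, 94], [0, 0, -20, 0, 0, 0, 94], [0, 0, -35, 0, 0, 0, 94], [0, 0, -35, 0, 0, 0, 94], [0, 0, -35, 0, 0, 0, 94], [0, 0, -35, 0, 0, 0, 94], [0, 0, -20, 0, 0, 0, 94], [0, 0, 0, 0, 0, 0, 94]]

```text
time_s: 21.35
ee_pos: [0.5389, 0.3512, 0.2126]
eef_rot: [-3.138, -0.007, 0.227]
force: [0.7, -0.3, 0.9]
grip_width: 0.094
grip_force: 0.0
```

```bash
python3 - <<'E'
from h import *
st(); c=shot('top','top5.png'); d=shot('side','side5.png')
a=cv2.resize(c['pixels'][160:300,150:510],None,fx=2.2,fy=2.2); b=cv2.resize(d['pixels'][110:340,260:410],None,fx=1.3,fy=1.3)
im=np.zeros((600,792,3),np.uint8); im[:a.shape[0]]=a; im[308:308+292,:195]=b[:292]
f=cv2.resize(d['pixels'][110:170,310:410],None,fx=4,fy=4); im[320:560,220:620]=f
cv2.imwrite('pics/c5.png',im[:,:,::-1])
E
```

```text
21.35 [0.5389 0.3512 0.2126] [-3.138 -0.007  0.227] F [ 0.68 -0.34  0.85] M [0.01 0.04 0.01] q [0.52 0.5  1.22 0.   1.41 1.86] 0.094 0.0
```

View pics/c5.png

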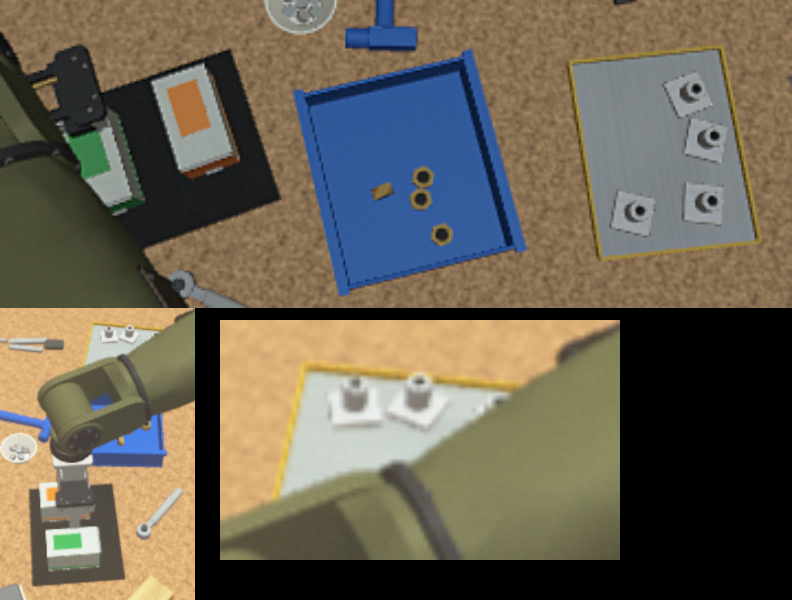

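Both tins stand on the mat and the four nuts sit near the tote's lower middle (crop (423,177), (420,198), (382,190), (441,234)). The feet have not moved. Now for the feet, nearest one first.

>>> carry_out:
  plan:
    - [[0, 0, 0, 0, 0, 0.112, 60], [-12, 35, 0, 0, 0, 0, 60], [-12, 35, 0, 0, 0, 0, 60], [-12, 35, 0, 0, 0, 0, 60], [-12, 35, 0, 0, 0, 0, 60], [-12, 35, 0, 0, 0, 0, 60], [-12, 35, 0, 0, 0, 0, 60], [-12, 35, 0, 0, 0, 0, 60], [-12, 35, 0, 0, 0, 0, 60], [-12, 35, 0, 0, 0, 0, 60], [-12, 35, 0, 0, 0, 0, 60], [-12, 35, 0, 0, 0, 0, 60], [-12, 35, 0, 0, 0, 0, 60], [-12, 35, 0, 0, 0, 0, 60], [-12, 35, 0, 0, 0, 0, 60], [-12, 35, 0, 0, 0, 0, 60], [-12, 35, 0, 0, 0, 0, 60], [-8, 25, 20, 0, 0, 0, 60], [0, 10, 20, 0, 0, 0, 60], [0, 0, 0, 0, 0, 0, 60]]
  squeeze: 30

```text
time_s: 23.12
ee_pos: [0.4049, -0.264, 0.1617]
eef_rot: [-3.135, 0.007, 0.112]
force: [-0.1, 0.1, -0.3]
grip_width: 0.0598
grip_force: 0.0
```

```bash
python3 - <<'E'
from h import *
st(); go(.407,-.269,.016,.115)
c=load('top5.png')
for u,v in((423,177),(420,198),(382,190),(441,234)):
    p=ray(c,u/2.2+150,v/2.2+160,.015)[:2]-[.485,-.006]; t=np.radians(6.6); print('nut in tote',np.round(1000*np.array([[np.cos(t),np.sin(t)],[-np.sin(t),np.cos(t)]])@p))
for x,y in((70,55),(70,0),(70,-55),(5,60)): print((x,y),np.round(np.array([[np.cos(t),-np.sin(t)],[np.sin(t),np.cos(t)]])@[x,y]/1000+[.485,-.006],3))
H=cv2.cvtColor(c['pixels'],cv2.COLOR_RGB2HSV); e=(H[:,:,0]>100)&(H[:,:,0]<125)&(H[:,:,1]>120)
E
```

```text
23.12 [ 0.4049 -0.264   0.1617] [-3.135  0.007  0.112] F [-0.15  0.15 -0.29] M [0.01 0.08 0.05] q [-0.65  0.2   1.75  0.    1.2   0.8 ] 0.0598 0.0
go mm [  2.5   6.1 145.6] rot [-0.007  0.007 -0.003]
nut in tote [ -9. -20.]
nut in tote [-32. -11.]
nut in tote [-13.  31.]
nut in tote [-79. -24.]
(70, 55) [0.548 0.057]
(70, 0) [0.555 0.002]
(70, -55) [ 0.561 -0.053]
(5, 60) [0.483 0.054]
```

>>> carry_out:
  plan:
    - [[2, 6, 20, -0.007, 0.007, 0, 60], [0, 0, 35, 0, 0, 0, 60], [0, 0, 35, 0, 0, 0, 60], [0, 0, 30, 0, 0, 0, 60], [0, 0, 15, 0, 0, 0, 60], [0, 0, 8, 0, 0, 0, 60], [0, 0, 0, 0, 0, 0, 60], [0, 0, 0, 0, 0, 0, 60], [0, 0, 0, 0, 0, 0, 10], [0, 0, 0, 0, 0, 0, 10], [0, 0, 0, 0, 0, 0, 10], [0, 0, 0, 0, 0, 0, 10], [0, 0, 0, 0, 0, 0, 10], [0, 0, 0, 0, 0, 0, 10], [0, 0, 0, 0, 0, 0, 10]]

```text
time_s: 24.37
ee_pos: [0.4106, -0.2699, 0.0236]
eef_rot: [3.136, -0.006, 0.115]
force: [-1.1, 1.5, 3.4]
grip_width: 0.0235
grip_force: 30.0
```

>>> carry_out:
  plan:
    - [[0, 0, -15, 0, 0, 0, 10], [0, 0, -30, 0, 0, 0, 10], [0, 0, -30, 0, 0, 0, 10], [0, 0, -20, 0, 0, 0, 10], [11, -12, 0, 0, 0, 0, 10], [22, -25, 0, 0, 0, 0, 10], [22, -25, 0, 0, 0, 0, 10], [22, -25, 0, 0, 0, 0, 10], [22, -25, 0, 0, 0, 0, 10], [22, -25, 0, 0, 0, 0, 10], [22, -25, 0, 0, 0, 0, 10], [20, -24, 0, 0, 0, 0, 10], [11, -12, 0, 0, 0, 0, 10], [0, 0, 0, 0, 0, 0, 10], [0, 0, 0, 0, 0, 0, 10]]

```text
time_s: 25.62
ee_pos: [0.5599, -0.0523, 0.1178]
eef_rot: [3.136, -0.005, 0.116]
force: [0.2, 0.4, -0.6]
grip_width: 0.0231
grip_force: 30.0
```

```bash
python3 - <<'E'
from h import *
st(); go(.561,-.053,.030,.115)
E
```

```text
25.62 [ 0.5599 -0.0523  0.1178] [ 3.136 -0.005  0.116] F [ 0.22  0.41 -0.57] M [-0.01  0.02  0.  ] q [-0.16  0.41  1.59 -0.    1.14  1.3 ] 0.0231 30.0
go mm [ 0.6  0.4 87.9] rot [ 0.005 -0.005  0.001]
```

>>> carry_out:
  plan:
    - [[0, 0, 15, 0.005, -0.005, 0, 10], [0, 0, 30, 0, 0, 0, 10], [0, 0, 25, 0, 0, 0, 10], [0, 0, 12, 0, 0, 0, 10], [0, 0, 6, 0, 0, 0, 10], [0, 0, 0, 0, 0, 0, 10], [0, 0, 0, 0, 0, 0, 42], [0, 0, 0, 0, 0, 0, 42], [0, 0, 0, 0, 0, 0, 42], [0, 0, 0, 0, 0, 0, 42], [0, 0, -15, 0, 0, 0, 42], [0, 0, -35, 0, 0, 0, 42], [0, 0, -40, 0, 0, 0, 42], [0, 0, -15, 0, 0, 0, 42], [0, 0, 0, 0, 0, 0, 42]]

```text
time_s: 26.87
ee_pos: [0.562, -0.053, 0.1401]
eef_rot: [3.139, -0.008, 0.115]
force: [1.2, -0.6, -0.1]
grip_width: 0.0419
grip_force: 0.0
```

```bash
python3 - <<'E'
from h import *
st(); go(.408,-.355,.12,.115)
shot('top','top6.png')
E
```

```text
26.87 [ 0.562  -0.053   0.1401] [ 3.139 -0.008  0.115] F [ 1.19 -0.64 -0.12] M [ 0.07 -0.02  0.01] q [-0.16  0.39  1.56 -0.    1.18  1.3 ] 0.0419 0.0
go mm [-187.8  282.3   19.3] rot [ 0.003 -0.008  0.   ]
```

View pics/top6.png

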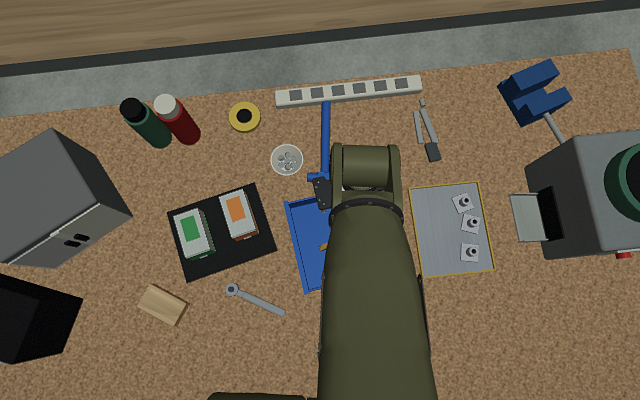

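The top view shows three feet left, unmoved, at (464,201), (471,223) and (470,252). Next foot.

>>> carry_out:
  plan:
    - [[-14, 22, 0, 0.003, -0.008, 0, 60], [-20, 30, 0, 0, 0, 0, 60], [-20, 30, 0, 0, 0, 0, 60], [-20, 30, 0, 0, 0, 0, 60], [-20, 30, 0, 0, 0, 0, 60], [-20, 30, 0, 0, 0, 0, 60], [-20, 30, 0, 0, 0, 0, 60], [-20, 30, 0, 0, 0, 0, 60], [-20, 30, 0, 0, 0, 0, 60], [-14, 20, 0, 0, 0, 0, 60], [0, 0, 0, 0, 0, 0, 60], [0, 0, 0, 0, 0, 0, 60]]

```text
time_s: 27.92
ee_pos: [0.4047, -0.3548, 0.1345]
eef_rot: [-3.137, 0.008, 0.113]
force: [0.2, 0.6, -0.6]
grip_width: 0.0599
grip_force: 0.0
```

```bash
python3 - <<'E'
from h import *
st(); go(.408,-.355,.018,.115)
shot('wrist','wrist6.png')
E
```

```text
27.92 [ 0.4047 -0.3548  0.1345] [-3.137  0.008  0.113] F [ 0.19  0.56 -0.63] M [ 0.04 -0.02  0.04] q [-0.79  0.35  1.63 -0.    1.17  0.67] 0.0599 0.0
go mm [  4.2   1.1 116.5] rot [-0.004  0.008 -0.002]
```

View pics/wrist6.png

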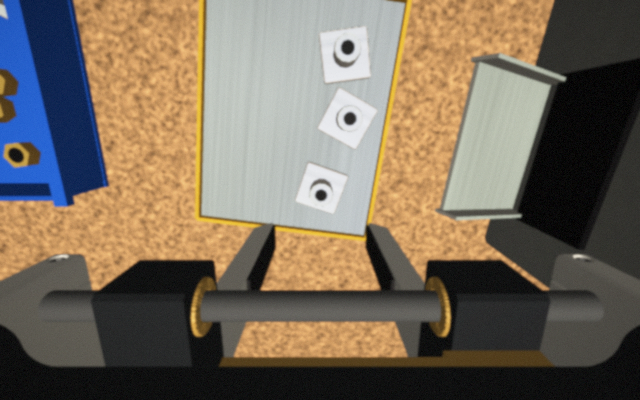

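The wrist view shows the foot at (321,193), centred between the fingers. Descend and grip.

>>> carry_out:
  plan:
    - [[4, 1, 20, -0.004, 0.008, 0, 60], [0, 0, 30, 0, 0, 0, 60], [0, 0, 30, 0, 0, 0, 60], [0, 0, 22, 0, 0, 0, 60], [0, 0, 12, 0, 0, 0, 60], [0, 0, 6, 0, 0, 0, 60], [0, 0, 0, 0, 0, 0, 60], [0, 0, 0, 0, 0, 0, 60], [0, 0, 0, 0, 0, 0, 10], [0, 0, 0, 0, 0, 0, 10], [0, 0, 0, 0, 0, 0, 10], [0, 0, 0, 0, 0, 0, 10], [0, 0, 0, 0, 0, 0, 10], [0, 0, 0, 0, 0, 0, 10], [0, 0, 0, 0, 0, 0, 10]]

```text
time_s: 29.22
ee_pos: [0.4098, -0.3552, 0.016]
eef_rot: [3.14, -0.001, 0.115]
force: [-0.4, -0.5, 2.6]
grip_width: 0.023
grip_force: 30.0
```

>>> carry_out:
  plan:
    - [[0, 0, -15, 0, 0, 0, 10], [0, 0, -30, 0, 0, 0, 10], [0, 0, -35, 0, 0, 0, 10], [0, 0, -20, 0, 0, 0, 10], [8, -15, 0, 0, 0, 0, 10], [16, -30, 0, 0, 0, 0, 10], [17, -31, 0, 0, 0, 0, 10], [17, -31, 0, 0, 0, 0, 10], [17, -31, 0, 0, 0, 0, 10], [17, -31, 0, 0, 0, 0, 10], [17, -31, 0, 0, 0, 0, 10], [17, -31, 0, 0, 0, 0, 10], [17, -31, 0, 0, 0, 0, 10], [17, -31, 0, 0, 0, 0, 10], [16, -30, 0, 0, 0, 0, 10], [9, -15, 0, 0, 0, 0, 10], [0, 0, 0, 0, 0, 0, 10], [0, 0, 0, 0, 0, 0, 10]]

```text
time_s: 30.72
ee_pos: [0.5545, 0.0025, 0.1152]
eef_rot: [3.14, -0.0, 0.116]
force: [-0.5, -1.2, -0.8]
grip_width: 0.0232
grip_force: 30.0
```

```bash
python3 - <<'E'
from h import *
st(); go(.555,.002,.021,.115)
E
```

```text
30.72 [0.5545 0.0025 0.1152] [ 3.14  -0.     0.116] F [-0.49 -1.18 -0.75] M [ 0.02  0.03 -0.09] q [-0.06  0.4   1.61 -0.    1.13  1.39] 0.0232 30.0
go mm [ 0.4  0.4 94.2] rot [ 0.002 -0.     0.001]
```

>>> carry_out:
  plan:
    - [[0, 0, 15, 0, 0, 0, 10], [0, 0, 30, 0, 0, 0, 10], [0, 0, 28, 0, 0, 0, 10], [0, 0, 13, 0, 0, 0, 10], [0, 0, 6, 0, 0, 0, 10], [0, 0, 0, 0, 0, 0, 10], [0, 0, 0, 0, 0, 0, 42], [0, 0, 0, 0, 0, 0, 42], [0, 0, 0, 0, 0, 0, 42], [0, 0, 0, 0, 0, 0, 42], [0, 0, -15, 0, 0, 0, 42], [0, 0, -35, 0, 0, 0, 42], [0, 0, -40, 0, 0, 0, 42], [0, 0, -20, 0, 0, 0, 42], [0, 0, 0, 0, 0, 0, 42]]

```text
time_s: 31.97
ee_pos: [0.5568, 0.002, 0.1391]
eef_rot: [3.138, -0.009, 0.115]
force: [0.6, -0.6, 0.4]
grip_width: 0.0418
grip_force: 0.0
```

>>> carry_out:
  plan:
    - [[-6, 18, 0, 0, 0, 0, 60], [-10, 32, 0, 0, 0, 0, 60], [-10, 32, 0, 0, 0, 0, 60], [-10, 32, 0, 0, 0, 0, 60], [-10, 32, 0, 0, 0, 0, 60], [-10, 32, 0, 0, 0, 0, 60], [-10, 32, 0, 0, 0, 0, 60], [-10, 32, 0, 0, 0, 0, 60], [-10, 32, 0, 0, 0, 0, 60], [-10, 32, 0, 0, 0, 0, 60], [-10, 32, 0, 0, 0, 0, 60], [-9, 26, 0, 0, 0, 0, 60], [0, 0, 0, 0, 0, 0, 60], [0, 0, 0, 0, 0, 0, 60]]

```text
time_s: 33.13
ee_pos: [0.4814, -0.3736, 0.1332]
eef_rot: [3.141, -0.0, 0.113]
force: [-0.3, 0.7, -0.1]
grip_width: 0.0599
grip_force: 0.0
```

```bash
python3 - <<'E'
from h import *
st(); go(.482,-.373,.016,.115)
shot('wrist','wrist7.png')
E
```

```text
33.13 [ 0.4814 -0.3736  0.1332] [ 3.141 -0.     0.113] F [-0.33  0.74 -0.1 ] M [-0.    0.03 -0.02] q [-0.72  0.49  1.42 -0.    1.22  0.74] 0.0599 0.0
go mm [  0.6  -0.6 117.2] rot [ 0.001 -0.    -0.002]
```

View pics/wrist7.png

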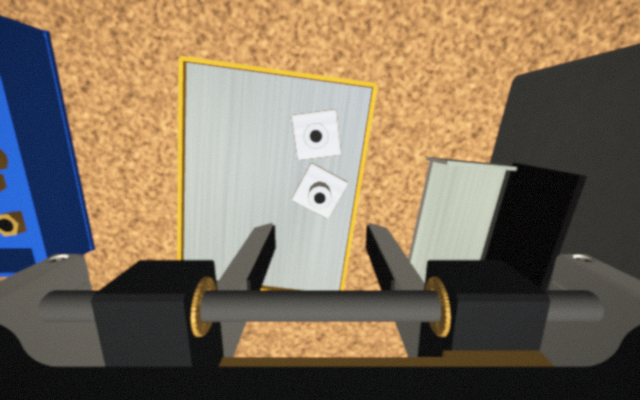

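The wrist view shows the foot centred at (320,196). Descend.

>>> carry_out:
  plan:
    - [[0, 0, 20, 0, 0, 0, 60], [0, 0, 30, 0, 0, 0, 60], [0, 0, 30, 0, 0, 0, 60], [0, 0, 20, 0, 0, 0, 60], [0, 0, 12, 0, 0, 0, 60], [0, 0, 6, 0, 0, 0, 60], [0, 0, 0, 0, 0, 0, 60], [0, 0, 0, 0, 0, 0, 60], [0, 0, 0, 0, 0, 0, 10], [0, 0, 0, 0, 0, 0, 10], [0, 0, 0, 0, 0, 0, 10], [0, 0, 0, 0, 0, 0, 10], [0, 0, 0, 0, 0, 0, 10], [0, 0, 0, 0, 0, 0, 10], [0, 0, 0, 0, 0, 0, 10]]

```text
time_s: 34.43
ee_pos: [0.4823, -0.373, 0.0162]
eef_rot: [3.14, -0.001, 0.115]
force: [-0.0, -0.2, 2.0]
grip_width: 0.0233
grip_force: 30.0
```

>>> carry_out:
  plan:
    - [[0, 0, -15, 0, 0, 0, 10], [0, 0, -30, 0, 0, 0, 10], [0, 0, -35, 0, 0, 0, 10], [0, 0, -20, 0, 0, 0, 10], [4, -16, 0, 0, 0, 0, 10], [8, -30, 0, 0, 0, 0, 10], [9, -34, 0, 0, 0, 0, 10], [9, -34, 0, 0, 0, 0, 10], [9, -34, 0, 0, 0, 0, 10], [9, -34, 0, 0, 0, 0, 10], [9, -34, 0, 0, 0, 0, 10], [9, -34, 0, 0, 0, 0, 10], [9, -34, 0, 0, 0, 0, 10], [9, -34, 0, 0, 0, 0, 10], [9, -34, 0, 0, 0, 0, 10], [9, -34, 0, 0, 0, 0, 10], [8, -26, 0, 0, 0, 0, 10], [5, -12, 0, 0, 0, 0, 10], [0, 0, 0, 0, 0, 0, 10], [0, 0, 0, 0, 0, 0, 10]]

```text
time_s: 36.1
ee_pos: [0.5477, 0.0614, 0.1152]
eef_rot: [3.14, -0.001, 0.116]
force: [-2.0, 0.2, -0.4]
grip_width: 0.0235
grip_force: 30.0
```

```bash
python3 - <<'E'
from h import *
st(); go(.547,.062,.022,.115)
E
```

```text
36.1 [0.5477 0.0614 0.1152] [ 3.14e+00 -1.00e-03  1.16e-01] F [-1.95  0.19 -0.43] M [ 0.   -0.   -0.01] q [ 0.05  0.39  1.62 -0.    1.13  1.5 ] 0.0235 30.0
go mm [-0.7 -0.9 93.2] rot [ 0.002 -0.001  0.001]
```

>>> carry_out:
  plan:
    - [[0, 0, 15, 0, 0, 0, 10], [0, 0, 30, 0, 0, 0, 10], [0, 0, 27, 0, 0, 0, 10], [0, 0, 13, 0, 0, 0, 10], [0, 0, 6, 0, 0, 0, 10], [0, 0, 0, 0, 0, 0, 10], [0, 0, 0, 0, 0, 0, 38], [0, 0, 0, 0, 0, 0, 38], [0, 0, 0, 0, 0, 0, 38], [0, 0, 0, 0, 0, 0, 38], [0, 0, -15, 0, 0, 0, 38], [0, 0, -35, 0, 0, 0, 38], [0, 0, -40, 0, 0, 0, 38], [0, 0, -20, 0, 0, 0, 38], [0, 0, 0, 0, 0, 0, 38]]

```text
time_s: 37.35
ee_pos: [0.5499, 0.0618, 0.1399]
eef_rot: [3.139, -0.009, 0.115]
force: [0.8, -0.1, 1.5]
grip_width: 0.0378
grip_force: 0.0
```

>>> carry_out:
  plan:
    - [[-2, 18, 0, 0, 0, 0, 60], [-4, 34, 0, 0, 0, 0, 60], [-5, 34, 0, 0, 0, 0, 60], [-5, 34, 0, 0, 0, 0, 60], [-5, 34, 0, 0, 0, 0, 60], [-5, 34, 0, 0, 0, 0, 60], [-5, 34, 0, 0, 0, 0, 60], [-5, 34, 0, 0, 0, 0, 60], [-5, 34, 0, 0, 0, 0, 60], [-5, 34, 0, 0, 0, 0, 60], [-5, 34, 0, 0, 0, 0, 60], [-4, 34, 0, 0, 0, 0, 60], [-2, 28, 0, 0, 0, 0, 60], [0, 0, 0, 0, 0, 0, 60], [0, 0, 0, 0, 0, 0, 60]]

```text
time_s: 38.6
ee_pos: [0.5387, -0.363, 0.134]
eef_rot: [3.141, -0.0, 0.113]
force: [-0.5, 0.4, 0.0]
grip_width: 0.0601
grip_force: 0.0
```

```bash
python3 - <<'E'
from h import *
st(); go(.540,-.363,.016,.115)
c=shot('wrist','wrist8.png'); p=c['pixels']; H=cv2.cvtColor(p,cv2.COLOR_RGB2HSV)
for q in blobs(c,(H[:,:,2]>215)&(H[:,:,1]<25),.012,200,(180,20,420,225)): print(*q)
E
```

```text
38.6 [ 0.5387 -0.363   0.134 ] [ 3.141 -0.     0.113] F [-0.46  0.4   0.01] M [ 0.05 -0.01 -0.04] q [-0.65  0.58  1.29 -0.    1.27  0.81] 0.0601 0.0
go mm [1.30e+00 1.00e-01 1.18e+02] rot [ 0.001 -0.    -0.002]
[320. 190.] [542.0, -363.0] [45.0, 45.0] 103.5
```

The mask puts the last foot at (0.542, -0.363), 45 mm square as it should be. Grip it.

>>> carry_out:
  plan:
    - [[2, 0, 20, 0, 0, 0, 60], [0, 0, 30, 0, 0, 0, 60], [0, 0, 30, 0, 0, 0, 60], [0, 0, 21, 0, 0, 0, 60], [0, 0, 12, 0, 0, 0, 60], [0, 0, 6, 0, 0, 0, 60], [0, 0, 0, 0, 0, 0, 60], [0, 0, 0, 0, 0, 0, 60], [0, 0, 0, 0, 0, 0, 10], [0, 0, 0, 0, 0, 0, 10], [0, 0, 0, 0, 0, 0, 10], [0, 0, 0, 0, 0, 0, 10], [0, 0, 0, 0, 0, 0, 10], [0, 0, 0, 0, 0, 0, 10], [0, 0, 0, 0, 0, 0, 10]]

```text
time_s: 39.9
ee_pos: [0.5415, -0.3621, 0.0162]
eef_rot: [3.14, -0.001, 0.115]
force: [-0.3, -0.1, 2.1]
grip_width: 0.0232
grip_force: 30.0
```

```bash
python3 - <<'E'
from h import *
st(); go(.414,.041,.116,.115)
E
```

```text
39.9 [ 0.5415 -0.3621  0.0162] [ 3.14e+00 -1.00e-03  1.15e-01] F [-0.29 -0.06  2.09] M [ 0.04  0.12 -0.03] q [-0.65  0.72  1.36 -0.    1.06  0.81] 0.0232 30.0
go mm [ -80.3 -414.9 -100.6] rot [ 0.002 -0.001 -0.   ]
```

>>> carry_out:
  plan:
    - [[0, 0, -15, 0, 0, 0, 10], [0, 0, -30, 0, 0, 0, 10], [0, 0, -35, 0, 0, 0, 10], [0, 0, -20, 0, 0, 0, 10], [-3, -16, 0, 0, 0, 0, 10], [-6, -30, 0, 0, 0, 0, 10], [-7, -34, 0, 0, 0, 0, 10], [-7, -34, 0, 0, 0, 0, 10], [-7, -34, 0, 0, 0, 0, 10], [-7, -34, 0, 0, 0, 0, 10], [-7, -34, 0, 0, 0, 0, 10], [-7, -34, 0, 0, 0, 0, 10], [-7, -34, 0, 0, 0, 0, 10], [-7, -34, 0, 0, 0, 0, 10], [-7, -34, 0, 0, 0, 0, 10], [-7, -34, 0, 0, 0, 0, 10], [-5, -24, 0, 0, 0, 0, 10], [-3, -10, 0, 0, 0, 0, 10], [0, 0, 0, 0, 0, 0, 10], [0, 0, 0, 0, 0, 0, 10]]

```text
time_s: 41.57
ee_pos: [0.407, 0.0451, 0.1154]
eef_rot: [3.14, -0.001, 0.116]
force: [0.2, -0.4, -2.0]
grip_width: 0.0235
grip_force: 30.0
```

```bash
python3 - <<'E'
from h import *
st(); go(.414,.041,.022,.115)
E
```

```text
41.57 [0.407  0.0451 0.1154] [ 3.14e+00 -1.00e-03  1.16e-01] F [ 0.22 -0.41 -2.  ] M [-0.02  0.06  0.04] q [ 0.02  0.09  2.   -0.    1.05  1.48] 0.0235 30.0
go mm [ 6.3  4.7 93.4] rot [ 0.002 -0.001  0.001]
```

Release, then back away so the cameras can see everything.

>>> carry_out:
  plan:
    - [[6, 5, 15, 0, 0, 0, 10], [0, 0, 30, 0, 0, 0, 10], [0, 0, 27, 0, 0, 0, 10], [0, 0, 13, 0, 0, 0, 10], [0, 0, 6, 0, 0, 0, 10], [0, 0, 0, 0, 0, 0, 10], [0, 0, 0, 0, 0, 0, 38], [0, 0, 0, 0, 0, 0, 38], [0, 0, 0, 0, 0, 0, 38], [0, 0, 0, 0, 0, 0, 38], [0, 0, -15, 0, 0, 0, 38], [0, 0, -35, 0, 0, 0, 38], [0, 0, -40, 0, 0, 0, 38], [0, 0, -40, 0, 0, 0, 38], [0, 0, -40, 0, 0, 0, 38], [0, 0, 0, 0, 0, 0, 38]]

```text
time_s: 42.9
ee_pos: [0.4157, 0.0413, 0.2018]
eef_rot: [3.139, -0.013, 0.115]
force: [0.1, -0.1, 0.7]
grip_width: 0.038
grip_force: 0.0
```

>>> carry_out:
  plan:
    - [[0, 30, 0, 0, 0, 0, 38], [0, 30, 0, 0, 0, 0, 38], [0, 30, 0, 0, 0, 0, 38], [0, 30, 0, 0, 0, 0, 38], [0, 30, 0, 0, 0, 0, 38], [0, 30, 0, 0, 0, 0, 38], [0, 30, 0, 0, 0, 0, 38], [0, 30, 0, 0, 0, 0, 38], [0, 30, 0, 0, 0, 0, 38], [0, 30, 0, 0, 0, 0, 38], [0, 30, 0, 0, 0, 0, 38], [0, 0, 0, 0, 0, 0, 38], [0, 0, 0, 0, 0, 0, 38]]

```text
time_s: 43.98
ee_pos: [0.4507, -0.2875, 0.1947]
eef_rot: [3.14, -0.001, 0.113]
force: [-0.3, 0.5, -0.7]
grip_width: 0.038
grip_force: 0.0
```

```bash
python3 - <<'E'
from h import *
st(); c=shot('top','top9.png'); d=shot('side','side9.png')
a=cv2.resize(c['pixels'][70:330,140:500],None,fx=1.5,fy=1.5); b=cv2.resize(d['pixels'][120:340,200:410],None,fx=1.2,fy=1.2)
im=np.zeros((390,800,3),np.uint8); im[:,:540]=a; im[:264,548:800]=b
cv2.imwrite('pics/c9.png',im[:,:,::-1])
E
```

```text
43.98 [ 0.4507 -0.2875  0.1947] [ 3.14e+00 -1.00e-03  1.13e-01] F [-0.27  0.55 -0.72] M [-0.   -0.03 -0.  ] q [-0.64  0.27  1.58 -0.    1.29  0.82] 0.038 0.0
```

View pics/c9.png

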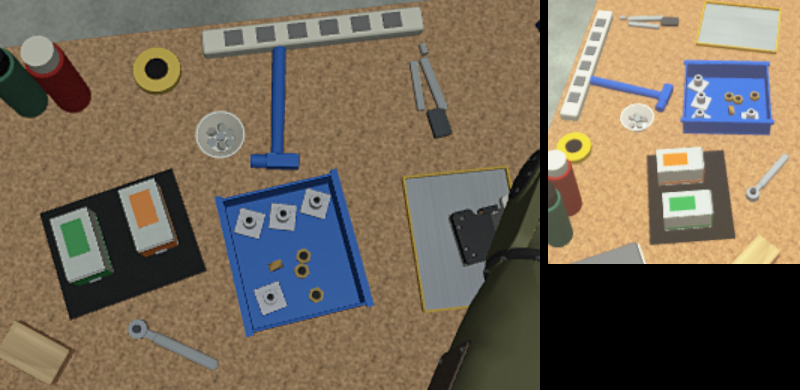

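The picture shows four feet and four nuts in the tote (crop (249,222), (283,217), (316,203), (269,297)). The side view shows the tray empty, and both tins stand on the mat with the bystanders where they were. I'm handing in.

```bash
python3 -c "
from h import *
print(ctrl.hand_in())"
```

```text
the job is handed in; nothing more can be done
None
```

The job is handed in; no verdict was returned. The green tin was the heavier, and all four nuts and four feet are in the tote, with both tins upright on the mat and the bystanders left where they were.

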